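# Pop open the blue cheese sample case

## Robot

A 6-joint arm with a two-finger parallel gripper is mounted at the origin on the work surface. World frame = base frame: x ahead of the robot, y to its left, z up, the work surface at z = 0. Lengths are in m, angles in rad, forces in N, time in s.
With the tool pointing down it reaches from about 0.375 to 0.9 m from the base axis. Payload 3.1 kg.
Tool frame: the origin (TCP) lies on the centre line of the jaws, within the pads' length; the fingertips stand 11 mm ahead of it and the grasp point (between the pads) lies 8 mm behind it; x points along the fingers, y is the direction in which the jaws open and shut, and the axes are right-handed (so a half turn about x gives the same grasp; the last joint's range is limited). The gripper opens to 87 mm and grips with 3 to 60 N. Pads are 19 mm wide; open, the fingers measure 117 mm over their backs; the gripper's body (75 mm by 190 mm) begins 51 mm behind the grasp point.
Start: joints at [-1.409, 0.527, 1.433, -0, 1.181, -0.178], TCP at [0.209, -0.589, 0.234] pointing down, gripper open.
Joint ranges: [-3.08, 3.08], [-0.75, 2.2], [0.22, 2.44], [-1.43, 4.57], [0, 2.65], [-2.85, 2.85]. Speed limits (rad/s): [2.79, 2.79, 3.14, 3.14, 3.14, 3.14].

## Interface

Orientations are given as a unit quaternion [x, y, z, w].
In Python, from rig import robot, camera, camera_info gives the robot as it stands.
- The arm moves only by the shell command python3 -m inch 'ROWS' [FORCE]. ROWS is JSON, a list that holds one entry, the list of rows, each a list of 5 numbers: the shift along the tool's x, y, z in cm, then the turn about the tool's x in rad, then the opening, from 0 (shut) to 1 (fully open). A call has 1 to 8 rows; each row shifts and turns the pose as measured when the row begins, along the tool's axes as they then stand; what a row does not reach is not made up. A row lasts 1/12 s, in which the tool goes at most 41.7 mm and 7.16 degrees, less where a joint would pass 70% of its speed; a pose out of reach is approached as far as the arm can. A call with a gripper value outside its range is refused whole. The fingers move at their own pace and stop on an object; FORCE is the grip in N (left out, the last holds). Time passes only in rows, so rows that do not move let the fingers close. It gives the time, the measured TCP pose, the force and the opening at its end, in the units of the state.
- robot.get_obs(): the state, without advancing time (a new reading comes with each control period).
- camera(name): name is "scene" or "side" or "wrist"; returns the picture (400x640x3 uint8, red, green, blue); there is no depth.
- camera_info(name): a dict with "camera_matrix" (3x3 intrinsics, pixels), "rvec" (rotation vector, rad) and "tvec" (3), from world to camera coordinates, as OpenCV has them. Camera axes: x right, y down, z forward; pixel columns grow to the right and rows downward; lengths in m; the calibration is good to about 2 mm. A picture is of the moment at which its call begins: read the wrist's pose just before it. camera_info takes no time and is no camera call; for the wrist camera it gives the pose at the moment of the call.
- robot.hand_in(): hands the job in, once; it reports no verdict.
The state is a dict: "time": time; "q": joint angles; "joint_velocities": joint speeds; "joint_torque": joint torques, N m; "position": TCP position; "tool_rot": TCP orientation; "ft_force": force on the tool from outside, world axes, zero at the start; "moment": the same for the moment, N m; "grip_width": finger opening in m.
Only numpy, scipy, OpenCV 4.12 (cv2) and the standard library are available. Lean on these libraries where they do the work, as an engineer would, in place of code of your own. Each camera call takes 0.05 s, during which the arm holds its last target. There are 200 camera calls.

## Task

Open the blue-lidded sample case: push its blue latch paddle down until the catch lets go and let the sprung lid swing fully up by itself, with nothing of the robot touching or blocking the lid. Then let go of the paddle. Leave the yellow-lidded case shut and leave the brown glass bottle standing where it is.

Things in the scene. Friction and masses are not known exactly. Their poses are not given: they have to be found in the camera images.
- blue_press (a point): Centre of the top of the blue latch paddle: the spot to push down. Flat plate 34 (x) by 44 (y) mm on the front of the blue case, top 49 mm above the bench. x: level, towards the case; y: along its front edge; z: up. The catch lets go 8 to 10 mm down, stop at about 16 mm; 1 N growing to 5 N. It tips about a pivot 45 mm away along +x, springs back when let go, and this point moves with it.
- blue_case: White case with a blue lid, fixed to the bench left or right of the other, turned up to 20 degrees. 100 (x) by 150 (y) mm, 62 mm high with lid. Origin: centre of its underside; x from front (paddle side) to hinge side. The paddle's centre is 106 mm out along -x.
- blue_lid: Blue plate 98 (x) by 152 (y) by 5 mm with a white label. Origin: middle of its hinge line on the case's far rim, 55 mm up; z: its normal, up when shut, 100 degrees over when open. Once unlatched a spring swings it up and back in 1 to 2 s and it stays. Its front edge sweeps a 98 mm circle, so a hand over the paddle clears it if the hand's broad way lies along the case's front edge (y).
- yellow_lid: Yellow lid of the other case, which is the same but for its yellow lid and paddle; origin and axes as for the blue lid. It must stay shut.
- brine_bottle: Brown glass bottle with white cap and paper label, 60 mm across, 160 mm high, standing loose behind the cases. Origin: centre of its underside, z up.

How it is judged:
By the outcome, as a careful person would: the job done as asked, in the order asked, and still so for the second after the job is handed in, with the robot touching nothing.
It also fails if it takes over 30 s, if anything falls off the work surface, if the arm or the gripper's body presses on something with over 40 N, if the wrist force passes 120 N, or if a joint passes its speed limit or range.

## Working session

There is one attempt and no reset: what is moved stays moved. The work goes in short steps, Python scripts to look and compute and a shell command to move; the robot and the scene stay as the last step left them, time stands still between calls to the robot, and variables do not carry over. Pictures are saved under pics/ and viewed, about 8 in all and at most 12, crops included, and the job is handed in when it is done.

```bash
mkdir -p pics
cat > h.py <<'E'
import numpy as np, cv2
from rig import robot, camera, camera_info
def snap(n,f):
    i=camera_info(n); im=camera(n)[:,:,::-1].copy(); cv2.imwrite('pics/'+f,im); return im,i
def ray(i,uv,z):
    K=np.array(i['camera_matrix']);R=cv2.Rodrigues(np.array(i['rvec'],float))[0];t=np.array(i['tvec'],float).ravel()
    c=-R.T@t; d=R.T@np.linalg.inv(K)@np.array([*uv,1.]); return c+d*(z-c[2])/d[2]
E
python3 - <<'E'
from h import *
for n in('scene','side'):
    im,i=snap(n,n+'0.png'); R=cv2.Rodrigues(np.array(i['rvec'],float))[0]; print(n,-R.T@np.array(i['tvec']).ravel(),R[2])
o=robot.get_obs();print(o['time'],o['position'],o['tool_rot'],o['grip_width'])
E
```

```text
scene [ 1.21932061 -0.23296222  0.52479669] [-0.75238053  0.2790597  -0.5966986 ]
side [0.2759371  0.54867698 0.69627539] [ 0.36375158 -0.63761642 -0.6790656 ]
0.1 [ 0.20883706 -0.58841696  0.23266684] [ 0.69687246  0.12060423 -0.69685499  0.11923305] 0.08700386550487002
```

View pics/scene0.png

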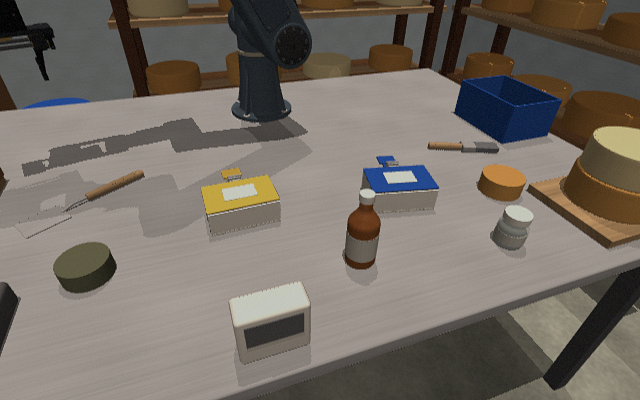

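View pics/side0.png

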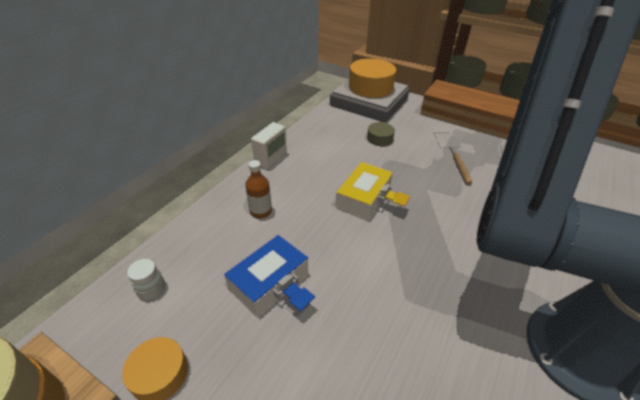

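The scene view shows the blue case's lid around (400,180) with its paddle at (387,161). In the side view the lid is around (267,268) and the paddle at (297,296). The bottle stands behind, at about (259,195) in the side view. I'll enlarge both crops.

Run:
```python
import cv2,numpy as np
a=cv2.imread('pics/side0.png')[225:325,215:325];b=cv2.imread('pics/scene0.png')[145:215,350:450]
a=cv2.resize(a,(440,400),interpolation=cv2.INTER_CUBIC);b=cv2.resize(b,(360*100//90,280),interpolation=cv2.INTER_CUBIC)
c=np.zeros((400,800,3),'u1');c[:,:400]=a[:,:400];c[:280,400:]=b;cv2.imwrite('pics/crop.png',c)
```

```text
(no output)
```

View pics/crop.png

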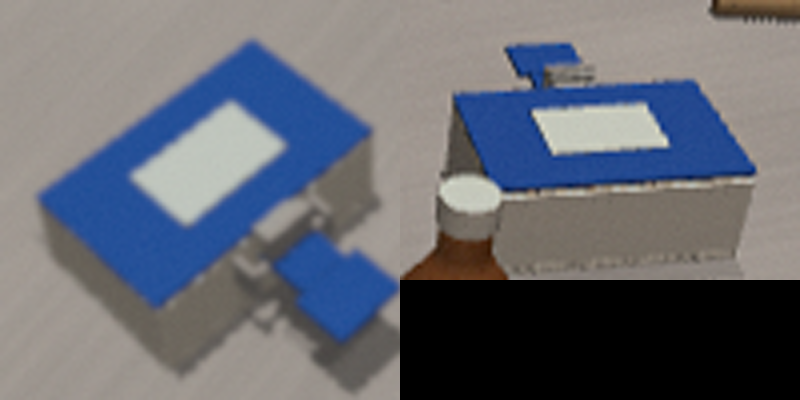

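Run:
```python
from h import *
s=camera_info('side');c=camera_info('scene')
S=lambda p:(215+p[0]/4-.4,225+p[1]/4-.4); C=lambda p:(350+(p[0]-400)/4-.4,145+p[1]/4-.4)
L=np.array([ray(s,S(p),.061) for p in[(252,40),(372,131),(160,306),(40,198)]])
M=np.array([ray(c,C(p),.061) for p in[(453,93),(697,82),(756,173),(500,190)]])
P=np.array([ray(s,S(p),.049) for p in[(398,288),(345,343),(301,298),(350,250)]])
for X in(L,M,P):print(X.round(4),'mean',X.mean(0).round(4),np.linalg.norm(X-np.roll(X,-1,0),axis=1).round(4))
ax=lambda d:np.degrees(np.arctan2(d[1],d[0]))
print(ax(L[0]-L[1]),ax(L[3]-L[2]),ax(L[2]-L[1])-90,ax(M[3]-M[0]),ax(M[2]-M[1]),ax(M[1]-M[0])-90)
print(ray(c,C((545,65)),.049))
R=cv2.Rodrigues
from scipy.spatial.transform import Rotation as Ro
o=robot.get_obs();print(Ro.from_quat(o['tool_rot']).as_matrix().round(3))
print('bottle',ray(s,(259,215),0))
```

```text
[[0.6464 0.1089 0.061 ]
 [0.5527 0.1282 0.061 ]
 [0.5826 0.2724 0.061 ]
 [0.675  0.2546 0.061 ]] mean [0.6142 0.191  0.061 ] [0.0956 0.1472 0.0941 0.1485]
[[0.5538 0.1279 0.061 ]
 [0.588  0.2756 0.061 ]
 [0.6823 0.2532 0.061 ]
 [0.6525 0.1096 0.061 ]] mean [0.6191 0.1916 0.061 ] [0.1516 0.0969 0.1467 0.1004]
[[0.4934 0.1971 0.049 ]
 [0.4992 0.2366 0.049 ]
 [0.5316 0.2271 0.049 ]
 [0.5261 0.1909 0.049 ]] mean [0.5126 0.2129 0.049 ] [0.0399 0.0338 0.0366 0.0333]
-11.661873905630571 -10.88413197421233 -11.722318209132979 -10.507956311010549 -13.350016739724417 -13.068848312760693
[0.52398855 0.20746746 0.049     ]
[[-0.     0.334 -0.942]
 [ 0.002 -0.942 -0.334]
 [-1.    -0.002 -0.   ]]
bottle [0.76428416 0.03630418 0.        ]
```

The two cameras agree. The case centre is at about (0.616, 0.191) with yaw −12°, and the paddle is at (0.513, 0.213) both by measurement and from the case geometry. First I turn the tool 0.55 rad and shut the jaws.

```bash
python3 -m inch '[[[0,0,0,0.11,0],[0,0,0,0.11,0],[0,0,-1,0.11,0],[0,0,-3,0.11,0],[0,0,-3,0.11,0],[0,0,-3,0,0],[0,-2,-2,0,0],[0,-4,-1,0,0]]]' 20
python3 -m inch '[[[0,-4,0,0,0],[0,-4,0,0,0],[0,-4,0,0,0],[0,-4,0,0,0],[0,-4,0,0,0],[0,-4,0,0,0],[0,-4,0,0,0],[0,-4,0,0,0]]]'
python3 - <<'E'
from h import *
from scipy.spatial.transform import Rotation as Ro
o=robot.get_obs();R=Ro.from_quat(o['tool_rot']).as_matrix();print(R.round(3),o['q'])
print('cm',100*R.T@(np.array([.513,.213,.12])-o['position']))
E
```

```text
time: 0.77
position: [0.3501, -0.5514, 0.2276]
tool_rot: [-0.7, 0.087, 0.703, 0.09]
ft_force: [-0.3, -0.1, 0.2]
grip_width: 0.0419
time: 1.43
position: [0.4323, -0.2296, 0.2243]
tool_rot: [-0.699, 0.086, 0.703, 0.092]
ft_force: [0.9, -0.3, 0.1]
grip_width: 0.0006
[[-0.005 -0.251 -0.968]
 [ 0.009 -0.968  0.251]
 [-1.    -0.008  0.007]] [-0.71933885  0.36260405  1.76984202  0.00446557  1.01861342  1.10262003]
cm [ 10.79830132 -44.79139865   3.22331499]
```

```bash
python3 -m inch '[[[0,-4,0.3,-0.04,0],[0,-4,0.3,0,0],[0,-4,0.3,0,0],[0,-4,0.3,0,0],[0,-4,0.3,0,0],[0,-4,0.3,0,0],[0,-4,0.3,0,0],[0,-4,0.3,0,0]]]'
python3 -m inch '[[[1,-4,0,0,0],[2,-4,0,0,0],[2,-3,0,0,0],[2,-1,0,0,0],[0,0,0,0,0]]]'
python3 - <<'E'
from h import *
from scipy.spatial.transform import Rotation as Ro
im,i=snap('wrist','w1.png')
o=robot.get_obs();R=Ro.from_quat(o['tool_rot']).as_matrix();print(o['position'],R.round(3),o['q'],o['ft_force'])
print('cm',100*R.T@(np.array([.513,.213,.12])-o['position']))
E
```

```text
time: 2.1
position: [0.4759, 0.1007, 0.226]
tool_rot: [-0.7, 0.072, 0.706, 0.079]
ft_force: [0.5, -0.5, -0.2]
grip_width: 0.0005
time: 2.52
position: [0.5008, 0.2273, 0.1579]
tool_rot: [-0.703, 0.068, 0.704, 0.077]
ft_force: [-0.6, -1.8, -1.0]
grip_width: 0.0005
[0.50142766 0.22671433 0.15932085] [[ 0.001 -0.203 -0.979]
 [ 0.013 -0.979  0.203]
 [-1.    -0.013  0.002]] [0.21459832 0.52660404 1.69788946 0.01601381 0.91336924 1.98031839] [-0.61727803  0.52695569  0.10405633]
cm [ 3.91481211  1.15906713 -1.41849253]
```

View pics/w1.png

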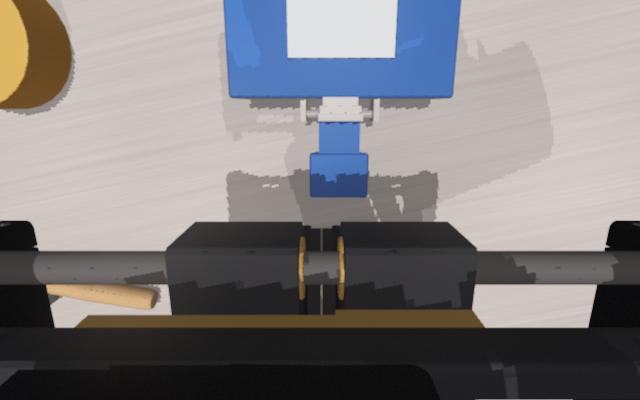

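The wrist view shows the lid's front edge level along row 97, so the yaw matches. The paddle plate spans (310,153) to (368,197).

Run:
```python
from h import *
from scipy.spatial.transform import Rotation as Ro
i=camera_info('wrist')
P=np.array([ray(i,p,.049) for p in[(310,153),(367.5,153),(368,197),(310,197)]]);print(P,P.mean(0))
print([np.linalg.norm(P[k]-P[k-1]) for k in range(4)], ray(i,(342,97),.06))
o=robot.get_obs();R=Ro.from_quat(o['tool_rot']).as_matrix()
print('cm',100*R.T@(np.array([*P.mean(0)[:2],.075])-o['position']))
```

```text
[[0.53659001 0.229803   0.049     ]
 [0.52797677 0.18802898 0.049     ]
 [0.49469964 0.19344294 0.049     ]
 [0.50359009 0.236932   0.049     ]] [0.51571413 0.21205173 0.049     ]
[np.float64(0.03376118189596829), np.float64(0.04265274195145333), np.float64(0.03371465710452254), np.float64(0.04438849243430736)] [0.57093333 0.19948732 0.06      ]
cm [ 8.41344014  1.25578593 -1.71115004]
```

Size is right, and all three estimates agree within 3 mm. I move over the paddle and come down to just above it.

```bash
python3 -m inch '[[[0,1.2,-1.5,0,0],[0,0,0,0,0],[3,0,0,0,0],[3,0,0,0,0],[1.5,0,0,0,0],[0,0,0,0,0]]]'
python3 - <<'E'
from h import *
from scipy.spatial.transform import Rotation as Ro
o=robot.get_obs();R=Ro.from_quat(o['tool_rot']).as_matrix()
print('cm',100*R.T@(np.array([.5145,.2125,.060])-o['position']),o['position'],o['ft_force'])
E
```

```text
time: 3.07
position: [0.5175, 0.2079, 0.0893]
tool_rot: [0.706, -0.069, -0.7, -0.08]
ft_force: [-0.2, -0.4, 0.4]
grip_width: -0.0
cm [ 2.92818378 -0.34269822  0.40832476] [0.51746773 0.20789053 0.08925386] [-0.243594   -0.3873069   0.36894797]
```

```bash
python3 -m inch '[[[0.5,-0.3,0.4,0,0],[1.2,0,0,0,0],[0.8,0,0,0,0],[0.3,0,0,0,0],[0.5,0,0,0,0],[0.3,0,0,0,0],[0,0,0,0,0]]]'
```

```text
time: 3.65
position: [0.5168, 0.2107, 0.0588]
tool_rot: [0.709, -0.07, -0.697, -0.082]
ft_force: [-0.0, -0.7, 0.3]
grip_width: 0.0003
```

```bash
python3 -m inch '[[[0.4,0,0.1,0,0],[0.4,0,0.1,0,0],[0.4,0,0,0,0],[0.2,0,0,0,0],[0,0,0,0,0]]]'
python3 - <<'E'
from h import *
im,i=snap('side','s1.png')
E
```

```text
time: 4.07
position: [0.5169, 0.211, 0.0482]
tool_rot: [0.711, -0.07, -0.695, -0.082]
ft_force: [-2.1, -0.8, 6.1]
grip_width: 0.0004
```

View pics/s1.png

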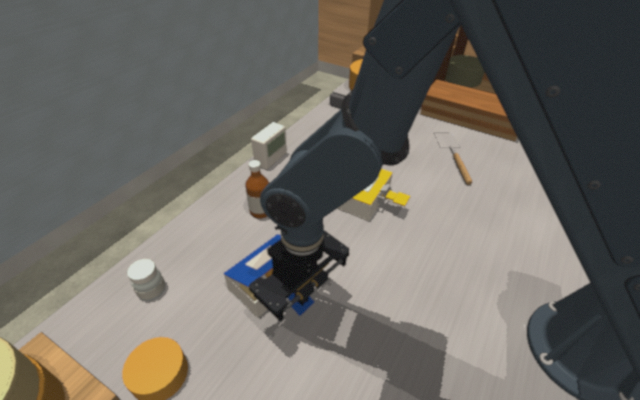

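The paddle is under the tips and the lid still looks shut. Nothing but the fingers is near it. I'll hold for a second, then look with the scene camera.

```bash
python3 -m inch '[[[0.1,0,0,0,0],[0,0,0,0,0],[0,0,0,0,0],[0,0,0,0,0],[0,0,0,0,0],[0,0,0,0,0],[0,0,0,0,0],[0,0,0,0,0]]]'
python3 - <<'E'
from h import *
im,i=snap('scene','c2.png')
E
```

```text
time: 4.78
position: [0.5165, 0.211, 0.0509]
tool_rot: [0.712, -0.069, -0.694, -0.082]
ft_force: [-0.9, -1.4, 5.5]
grip_width: 0.0004
```

View pics/c2.png

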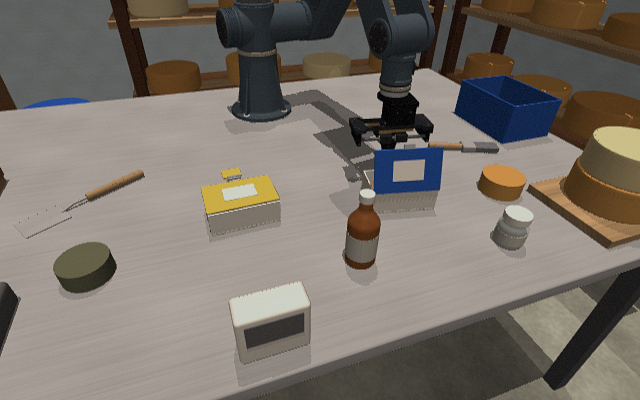

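The lid has let go and is swinging; its label faces the camera at (408,170). I'll hold for another 1.3 s, countering the slow upward drift.

```bash
python3 -m inch '[[[0.1,0,0,0,0],[0.05,0,0,0,0],[0.05,0,0,0,0],[0.05,0,0,0,0],[0.05,0,0,0,0],[0.05,0,0,0,0],[0.05,0,0,0,0],[0.05,0,0,0,0]]]'
python3 -m inch '[[[0.05,0,0,0,0],[0.05,0,0,0,0],[0.05,0,0,0,0],[0.05,0,0,0,0],[0.05,0,0,0,0],[0.05,0,0,0,0],[0.05,0,0,0,0],[0.05,0,0,0,0]]]'
python3 - <<'E'
from h import *
im,i=snap('scene','c3.png');b,i=snap('side','s3.png')
c=np.hstack([im[90:290,300:500],b[160:360,180:380]]);cv2.imwrite('pics/c3c.png',cv2.resize(c,(800,400)))
E
```

```text
time: 5.5
position: [0.5166, 0.211, 0.0492]
tool_rot: [0.713, -0.069, -0.693, -0.081]
ft_force: [-1.5, -1.1, 6.2]
grip_width: 0.0009
time: 6.17
position: [0.5167, 0.211, 0.0484]
tool_rot: [0.714, -0.069, -0.692, -0.081]
ft_force: [-1.4, -0.5, 6.8]
grip_width: 0.0006
```

View pics/c3c.png

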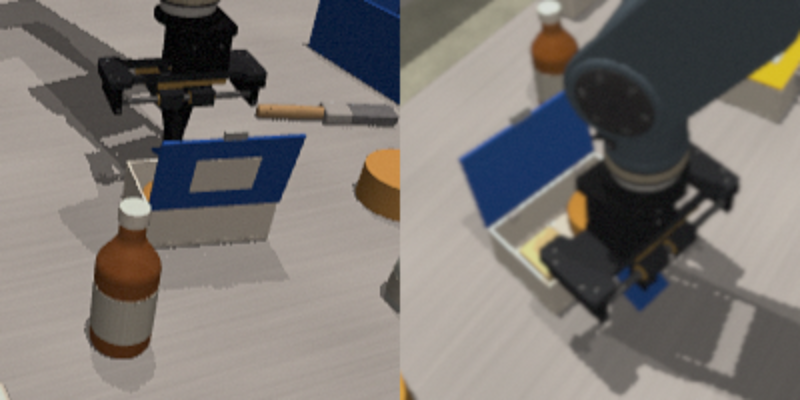

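The lid is fully back past vertical and the case interior is visible. Now I release the paddle by going straight up, then away from the case.

```bash
python3 -m inch '[[[-0.8,0,0,0,0],[-1,0,0,0,0],[-1.5,0,0.5,0,0],[-3,0,1,0,0],[-3,0,1,0,0],[-3,0,1,0,0],[-2,0,1,0,0],[0,0,0,0,0]]]'
python3 -m inch '[[[0,0,0,0,0],[0,0,0,0,0],[0,0,0,0,0],[0,0,0,0,0],[0,0,0,0,0],[0,0,0,0,0]]]'
python3 - <<'E'
from h import *
im,i=snap('scene','c4.png');b,i=snap('side','s4.png')
c=np.hstack([im[70:290,180:480],b[130:350,180:480]]);cv2.imwrite('pics/c4c.png',cv2.resize(c,(800,293)))
E
```

```text
time: 6.93
position: [0.4662, 0.2192, 0.1969]
tool_rot: [0.714, -0.069, -0.692, -0.082]
ft_force: [0.1, -0.5, -0.5]
grip_width: 0.0007
time: 7.43
position: [0.466, 0.2189, 0.195]
tool_rot: [0.713, -0.069, -0.693, -0.082]
ft_force: [0.7, 0.2, 0.2]
grip_width: 0.0006
```

View pics/c4c.png

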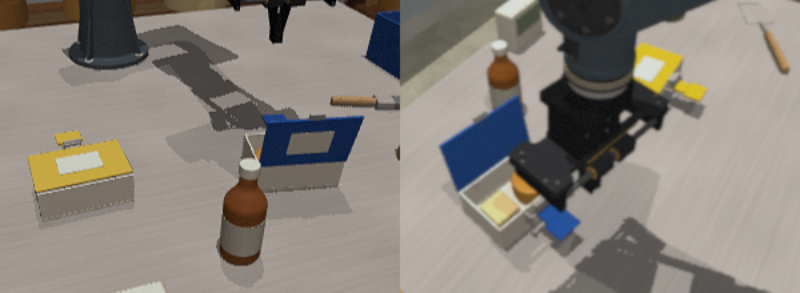

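The lid is open, the paddle has sprung back, the yellow case is shut and the bottle hasn't moved. The hand is clear, so I hand in.

```bash
python3 -c "
from rig import robot
print(robot.hand_in(), robot.get_obs()['time'])"
```

```text
the job is handed in; nothing more can be done
the job is handed in; nothing more can be done
```

The blue-lidded case is open, and the job was handed in at about 7.5 s on the robot's clock; no verdict was reported. I pressed the blue paddle down about 12 mm with the jaws shut, held it at about 6 to 7 N while the lid swung up, then lifted straight off and backed away.

In the last pictures, before handing in:
- **Blue case:** the lid was fully back and the paddle had sprung up again.
- **Other items:** the yellow case was shut and the bottle was standing where it was.
- **Robot:** the hand was well clear, with wrist force near zero.

The position estimates for the paddle agreed within about 3 mm, and no check failed. While I held the paddle, the arm crept up by about 3 mm; I pushed it back down, and the lid had already let go by then.

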